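Shut down the sanding bench in order

TASK

Shut down the sanding bench in the proper order, by pressing with the fingertips only: press the big mushroom stop button of the sander's push-button box down until it latches, leave the dust extractor running at least five seconds longer to clear the hose, then switch the extractor off at the wide rocker of the switch box, and last of all the bench lamp at the narrow rocker next to it. Each rocker is on now; press its raised end until it flips right over. Do not press the shrouded start button beside the mushroom, and do not pick up or shift anything lying on the bench.

Things in the scene. Friction and masses are not known exactly. Their poses are not given: they have to be found in the camera images.
- station: the sander's push-button box, screwed to the bench: grey cast box with aluminium cover, 80 (x) x 150 (y) x 55 high, lugs to 190 in y, conduit elbow at its +x side; origin at the centre of its underside, z up. Mushroom at y = +34 mm, start button at y = -34 mm of its frame
- stop_top (a point): centre of the top of the grey mushroom stop button (40 dia, 84 mm above the bench when up, 76 when down); moves with the button
- stop (a joint): mushroom stop: 0 = up (sander running), 0.008 m = fully down. Push straight down all the way to its stop, about 5 N; it has no return spring and stays down (latched) where it is left
- start_top (a point): centre of the top of the small start button, 22 dia, 63 mm above the bench, inside a round black shroud (33 dia outside, 65 mm above the bench)
- start (a joint): start button, springs back: 0 = released, 0.005 m = fully pressed (about 6 N); to be left alone
- switchbox: damp-proof switch box, screwed to the bench: all grey, 105 (x) x 125 (y) x 45 high, with two white rockers 52 long (x) side by side, pivots across the box at x = 0; origin at the centre of its underside, z up, two conduit elbows at its +x side. Wide rocker (46) centred at y = +16 mm, narrow rocker (26) at y = -26 mm, 6 mm gap
- extractor_press (a point): point on the top face of the +x half of the wide rocker, 20 mm from the ridge, where to press; about 62 mm above the bench when on (the outer edge of this half about 64), 55 when off (half then lies level); moves with the rocker, and this half slopes up towards +x of the box by 0.36 rad when on
- extractor (a joint): wide rocker (dust extractor): 0 = on, the +x end stands up and the -x half lies level; 0.36 rad = off, the +x half lies level. About 5 N straight down at the press point, all the way to its stop; it has no spring and stays where it is left; starts within 0.03 of on
- lamp_press (a point): the same point on the +x half of the narrow rocker (same heights and slopes)
- lamp (a joint): narrow rocker (bench lamp): 0 = on, 0.36 rad = off; works as the wide one
- jar: glass screw-top jar, 60 dia x 85 high, origin under its centre; loose, to be left alone
- tape: tape measure standing on edge, 74 x 38 x 60 high, origin under its centre; loose, to be left alone
- pencil: flat carpenter's pencil lying down, 130 x 13 x 8 high, origin under its centre; loose, to be left alone
- sandblock: cork sanding block, 58 x 110 x 32 high, origin under its centre; loose, to be left alone
- offcut: wooden offcut, 42 x 95 x 30 high, origin under its centre; loose, to be left alone
- glue: white glue bottle, 60 dia x 170 high, origin under its centre; loose, to be left alone
- mug: white mug, 80 dia x 92 high, origin under its centre; loose, to be left alone

How it is judged (in metres and radians):
On the way, in this order (a step that is already met when the one before it is completed fails the run):
1. the mushroom stop is latched down and the extractor is left running for five seconds after that (value of joint stop above 0.0065 m and value of joint each of extractor, lamp below 0.12 rad), for 5 s.
2. the extractor's wide rocker is flipped to off, the lamp still on (value of joint stop above 0.0065 m and value of joint extractor above 0.3 rad and value of joint lamp below 0.12 rad), for 0.2 s.
3. the lamp's narrow rocker is flipped to off (value of joint stop above 0.0065 m and value of joint each of extractor, lamp above 0.3 rad), for 0.2 s.
At the end, for the whole second after the job is handed in: The mushroom is latched down (6.5 of 8 mm or more), both rockers are off (0.30 of 0.36 rad or more), the start button is up, and every loose thing rests within 20 mm of where it was (all of step 3 and value of joint start below 0.002 m and distance of each of jar, tape, pencil, sandblock, offcut, glue, mug from where it was at the start of the episode below 0.02 m and linear speed of each of jar, tape, pencil, sandblock, offcut, glue, mug below 0.02 m/s); the robot touches nothing.
It fails at once if the start button is pressed (value of joint start above 0.003 m).
It fails at once if the extractor is switched off while the sander's stop is not latched (value of joint extractor above 0.18 rad and value of joint stop below 0.004 m).
It fails at once if the lamp is switched off while the extractor is on (value of joint lamp above 0.18 rad and value of joint extractor below 0.18 rad).
It fails at once if a loose thing is lifted, knocked over or shifted by more than 20 mm (distance of any of jar, tape, pencil, sandblock, offcut, glue, mug from where it was at the start of the episode above 0.02 m).
It also fails if it takes over 54 s, if anything falls off the work surface, if the arm or the gripper's body presses on something with over 40 N, if the wrist force passes 120 N, or if a joint passes its speed limit or range.

ROBOT

A 6-joint arm with a two-finger parallel gripper is mounted at the origin on the work surface. World frame = base frame: x ahead of the robot, y to its left, z up, the work surface at z = 0. Lengths are in mm, angles in rad, forces in N, time in s.
With the tool pointing down it reaches from about 300 to 750 mm from the base axis. Payload 8.5 kg.
Tool frame: the origin (TCP) lies at the very end of the fingers, on their centre line; the grasp point (between the pads) lies 19 mm behind it; z points along the fingers, y is the line along which they close (so a half turn about z gives the same grasp; the last joint's range is limited). The gripper opens to 88 mm and grips with 3 to 60 N. Pads are 18 mm wide; open, the fingers measure 123 mm over their backs; the gripper's body (75 mm by 187 mm) begins 45 mm behind the grasp point.
Start: joints at [-1.478, 0.381, 1.297, -0, 1.464, -0.215], TCP at [166.624, -524.134, 238.748] pointing down, gripper open.
Joint ranges: [-3.11, 3.11], [-0.89, 2.33], [0.22, 2.48], [-1.42, 4.56], [0.17, 2.85], [-2.88, 2.88]. Speed limits (rad/s): [2.39, 2.39, 3.14, 3.14, 3.14, 3.14].

INTERFACE

Orientations are given as [roll, pitch, yaw] about the fixed x, y, z axes, in that order (R = Rz(yaw) Ry(pitch) Rx(roll)).
In Python, from rig import manip gives the robot as it stands.
- The arm moves only by the tool carry_out, never from a script. Its argument "motion" is a list of rows, each a list of 7 numbers: the shift along the tool's x, y, z in mm, then the turn, a rotation vector about the tool's x, y, z in rad, then the opening, from -1 (shut) to 1 (fully open). A call has 1 to 8 rows; each row is the pose to reach, as a shift and turn from the pose commanded when the call began, along the tool's axes at that moment; what a row does not reach only later rows make up. A row lasts 1/12 s, in which the tool goes at most 41.7 mm and 7.16 degrees, less where a joint would pass 70% of its speed; a pose out of reach is approached as far as the arm can. A call with a gripper value outside its range is refused whole. The fingers move at their own pace and stop on an object; "squeeze" is the grip in N (left out, the last holds). Time passes only in rows, so rows that repeat a pose let the fingers close. It gives the time, the measured TCP pose, the force, the opening and the grip force at its end, in the units of the state.
- manip.get_obs(): the state, without advancing time (a new reading comes with each control period).
- manip.get_image(name): name is "scene" or "top"; returns the picture (480x640x3 uint8, red, green, blue); there is no depth.
- manip.camera_info(name): a dict with "fx", "fy", "cx", "cy" (pixels), "dist" ([k1, k2, p1, p2, k3] as OpenCV has them; the pictures are not rectified), "extrinsics" (4x4, takes a point from camera to world coordinates). Camera axes: x right, y down, z forward; pixel columns grow to the right and rows downward; lengths in mm; the calibration is good to about 2 mm. A picture is of the moment at which its call begins. camera_info takes no time and is no camera call.
- manip.sign_off(): hands the job in; it is judged then, once.
The state is a dict: "t": time; "joints": joint angles; "dq": joint speeds; "joint_efforts": joint torques, N m; "tool_pos": TCP position; "orientation": TCP orientation; "wrist_force": force on the tool from outside, world axes, zero at the start; "moment": the same for the moment, N m; "opening": opening from 0.0 (shut) to 1.0 (fully open); "gripper_force": force on a finger pad.
Only numpy, scipy, OpenCV 4.12 (cv2) and the standard library are available. Lean on these libraries where they do the work, as an engineer would, in place of code of your own. Each camera call takes 0.05 s, during which the arm holds its last target. There are 200 camera calls.

## Working session

There is one attempt and no reset: what is moved stays moved. The work goes in short steps, Python scripts to look and compute and a tool call to move; the robot and the scene stay as the last step left them, time stands still between calls to the robot, and variables do not carry over. Pictures are saved under pics/ and viewed, at most 10 in all, crops included, and the job is handed in when it is done.

Besides the shell and the picture viewer there is one more tool, called after "Request:" as name([rows], argument=value, ...), one row to a line, values as JSON. carry_out: Moves the arm, as the interface text tells. Its arguments: {"type":"object","properties":{"motion":{"type":"array","items":{"type":"array","items":{"type":"number"}}},"squeeze":{"type":"number"}},"required":["motion"]}

```bash
mkdir -p pics
python3 - <<'E'
from rig import manip
import cv2
for n in("scene","top"):
    cv2.imwrite(f"pics/{n}0.png",manip.get_image(n)[:,:,::-1]); c=manip.camera_info(n); print(n,c)
o=manip.get_obs(); print(o)
E
```

```text
scene {'fx': 561.1172776305882, 'fy': 561.1172776305882, 'cx': 326.4249493314192, 'cy': 229.19740031974655, 'dist': array([-0.0209406,  0.       ,  0.       ,  0.       ,  0.       ]), 'extrinsics': array([[ 8.39041349e-01,  4.25689543e-01, -3.38818577e-01,
         9.57429147e+02],
       [ 5.44003478e-01, -6.65970546e-01,  5.10434567e-01,
        -5.29055632e+02],
       [-8.35653514e-03, -6.12594192e-01, -7.90353417e-01,
         1.05807731e+03],
       [ 0.00000000e+00,  0.00000000e+00,  0.00000000e+00,
         1.00000000e+00]])}
top {'fx': 485.2361602743532, 'fy': 485.2361602743532, 'cx': 317.7784139747776, 'cy': 236.19783933609463, 'dist': array([-0.00403941,  0.        ,  0.        ,  0.        ,  0.        ]), 'extrinsics': array([[-1.41106653e-02, -9.89679008e-01,  1.42605578e-01,
         3.91626437e+02],
       [-9.99702458e-01,  1.68016221e-02,  1.76833613e-02,
         9.42575515e+01],
       [-1.98968564e-02, -1.42313622e-01, -9.89621619e-01,
         1.18368120e+03],
       [ 0.00000000e+00,  0.00000000e+00,  0.00000000e+00,
         1.00000000e+00]])}
{'t': 0.1, 'joints': array([-1.47828840e+00,  3.81171106e-01,  1.29814663e+00, -1.38400413e-05,
        1.46360951e+00, -2.15315379e-01]), 'dq': array([-1.76139095e-06, -2.14274828e-03, -3.16323386e-03, -2.02764413e-03,
       -1.84263626e-03, -1.54336263e-03]), 'joint_efforts': array([ 2.00365859e-03, -4.38656545e+01, -2.24912328e+01,  7.14227068e-02,
        3.41818202e-02, -6.62712159e-05]), 'tool_pos': array([ 166.60492251, -523.90201307,  238.18963047]), 'orientation': array([-3.14028594e+00, -2.71702053e-04,  3.07824617e-01]), 'wrist_force': array([ 0.36464519,  0.1714036 , -0.05309256]), 'moment': array([-0.00587875, -0.00515502,  0.04492211]), 'gripper_force': 0.0, 'opening': 1.001615991000965}
```

View pics/top0.png

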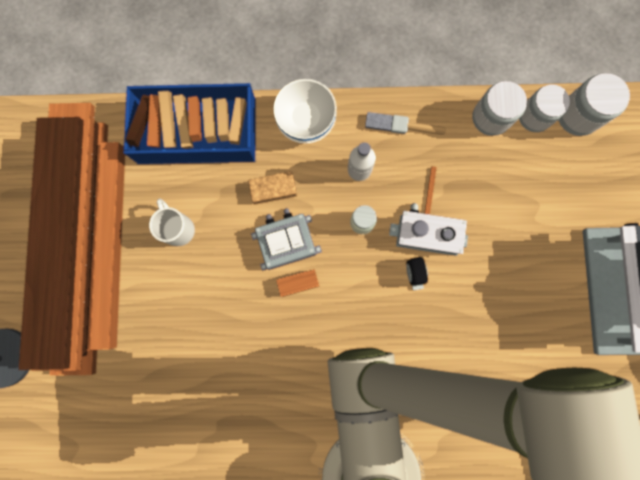

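View pics/scene0.png

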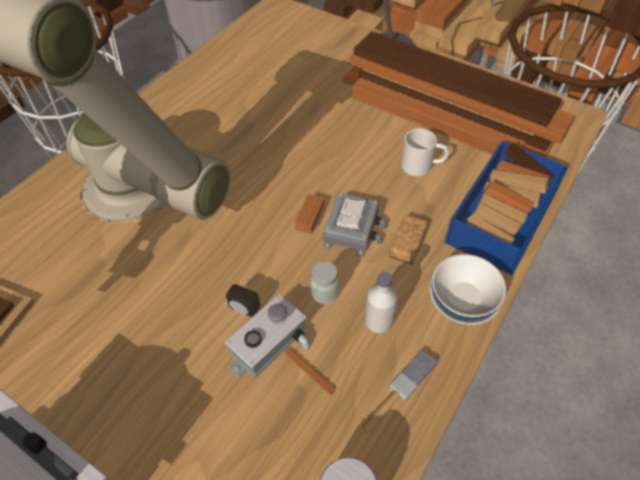

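The top view shows the mushroom near (421,229), the start button near (448,234), and the switch box near (286,241) with the wide rocker on its left. I'll zoom in next.

Run:
```python
import cv2,numpy as np
t=cv2.imread("pics/top0.png"); s=cv2.imread("pics/scene0.png")
z=lambda im,x,y:cv2.resize(im[y:y+75,x:x+100],(400,300),interpolation=cv2.INTER_CUBIC)
cv2.imwrite("pics/crop.png",np.vstack([np.hstack([z(t,240,200),z(t,380,195)]),np.hstack([z(s,305,180),z(s,220,290)])]))
```

```text
(no output)
```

View pics/crop.png

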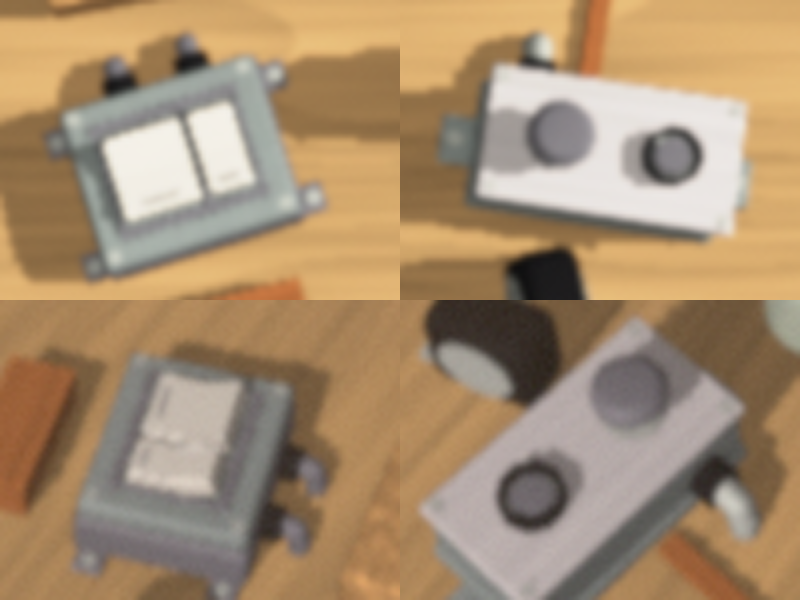

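```bash
cat > h.py <<'E'
import cv2,numpy as np
from rig import manip
def pt(n,uv,z):
    c=manip.camera_info(n);K=np.array([[c['fx'],0,c['cx']],[0,c['fy'],c['cy']],[0,0,1]])
    p=cv2.undistortPoints(np.array([[uv]],float),K,c['dist'])[0,0];T=c['extrinsics']
    d=T[:3,:3]@[*p,1];return T[:3,3]+d*(z-T[2,3])/d[2]
def crop(u,v):
    n,x,y=[("top",240,200),("top",380,195),("scene",305,180),("scene",220,290)][(u>=400)+2*(v>=300)]
    return n,(x+(u%400+.5)/4-.5,y+(v%300+.5)/4-.5)
E
python3 - <<'E'
from h import *
q=lambda l,u,v,z:print(l,crop(u,v)[0],pt(*crop(u,v),z).round(1))
q("stop",561,133,84);q("stop",629,390,84);q("start",672,156,63);q("start",531,495,63)
for l,u,v,z in [("wTL",102,142,64),("wTR",184,118,64),("wBR",202,207,55),("wBL",125,223,55),("nTL",188,112,64),("nTR",236,99,64),("nBR",256,184,55),("nBL",208,196,55),
 ("wTL",243,378,64),("wTR",230,447,64),("wBL",158,375,55),("nTR",215,495,64),("nBR",128,483,55),
 ("boxTL",62,112,45),("boxTR",253,57,45),("boxBR",300,207,45),("boxBL",112,272,45),
 ("stTL",494,64,55),("stTR",747,103,55),("stBR",732,236,55),("stBL",474,199,55)]: q(l,u,v,z)
# conduits / objects ground points in the top view
for l,uv,z in [("glue",(363,149),170),("jar",(364,219),85),("tape",(417,272),60),("sandb",(272,188),32),("offcut",(297,283),30),("mug",(168,224),92)]:print(l,pt("top",uv,z).round())
E
```

```text
stop top [ 565.4 -119.8   84. ]
stop scene [ 570.1 -126.4   84. ]
start top [ 554.  -187.5   63. ]
start scene [ 555.8 -190.8   63. ]
wTL top [557.6 237.3  64. ]
wTR top [571.  189.3  64. ]
wBR top [519.5 179.7  55. ]
wBL top [510.8 224.9  55. ]
nTL top [574.5 186.9  64. ]
nTR top [581.7 158.7  64. ]
nBR top [532.5 147.9  55. ]
nBL top [525.9 176.2  55. ]
wTL scene [559.6 236.6  64. ]
wTR scene [579.8 187.8  64. ]
wBL scene [512.5 218.6  55. ]
nTR scene [590.4 153.5  64. ]
nBR scene [541.  140.5  55. ]
boxTL top [578.9 263.7  45. ]
boxTR top [610.2 149.4  45. ]
boxBR top [519.6 122.6  45. ]
boxBL top [483.  233.7  45. ]
stTL top [611.8 -87.9  55. ]
stTR top [ 585.9 -235.    55. ]
stBR top [ 507.6 -221.8   55. ]
stBL top [531.8 -73.1  55. ]
glue [727.  12. 170.]
jar [588.   7.  85.]
tape [ 466. -113.   60.]
sandb [678. 225.  32.]
offcut [447. 166.  30.]
mug [583. 457.  92.]
```

Both views agree to within a few mm, and the spacing matches the given sizes:
- **Stop:** about (566,-121.5)
- **Wide press point:** about (562,212)
- **Narrow press point:** about (573.5,171)

The tool's yaw (0.308) already matches the switch box's (about 0.28), so I'll move with the fingers shut.

Request:
carry_out([
  [500,-263,125,0,0,0,-1],
  [500,-263,125,0,0,0,-1],
  [500,-263,125,0,0,0,-1],
  [500,-263,125,0,0,0,-1],
  [500,-263,125,0,0,0,-1],
  [500,-263,125,0,0,0,-1],
  [500,-263,125,0,0,0,-1],
  [500,-263,125,0,0,0,-1],
])

```text
t: 0.77
tool_pos: [396.2, -290.7, 166.2]
orientation: [-3.141, 0.0, 0.308]
wrist_force: [1.1, 0.5, 0.7]
opening: 0.418
gripper_force: 0.0
```

Request:
carry_out([
  [213,-110,54,0,0,0,-1],
  [213,-110,54,0,0,0,-1],
  [213,-110,54,0,0,0,-1],
  [213,-110,54,0,0,0,-1],
  [213,-110,54,0,0,0,-1],
  [213,-110,54,0,0,0,-1],
  [213,-110,54,0,0,0,-1],
  [213,-110,54,0,0,0,-1],
])

```text
t: 1.43
tool_pos: [565.2, -121.6, 111.7]
orientation: [-3.14, 0.001, 0.311]
wrist_force: [-0.7, -0.3, -1.0]
opening: 0.007
gripper_force: 0.0
```

Run:
```python
from h import *
s=manip.get_image("scene")[:,:,::-1];t=manip.get_image("top")[:,:,::-1]
z=lambda im,x,y:cv2.resize(im[y:y+120,x:x+100],(400,480),interpolation=cv2.INTER_CUBIC)
cv2.imwrite("pics/c2.png",np.hstack([z(s,220,250),z(t,380,170)]));print(manip.get_obs())
```

```text
{'t': 1.5333, 'joints': array([-4.20243614e-01,  5.45736163e-01,  1.40733482e+00, -2.87427774e-04,
        1.18903101e+00,  8.43099621e-01]), 'dq': array([-0.020587  , -0.01462743,  0.00320661,  0.00073105, -0.00087543,
        0.00104097]), 'joint_efforts': array([ 1.35892790e+00, -4.81925476e+01, -1.91788799e+01,  9.95501387e-02,
       -4.79708298e-02,  9.74971190e-03]), 'tool_pos': array([ 564.39762965, -123.58440659,  112.68490865]), 'orientation': array([-3.14145299e+00,  5.57716962e-04,  3.07560282e-01]), 'wrist_force': array([-0.22611986,  0.67045525,  0.6205702 ]), 'moment': array([ 0.01742852, -0.05159631,  0.01270468]), 'gripper_force': 0.0, 'opening': -0.0003994880787494601}
```

View pics/c2.png

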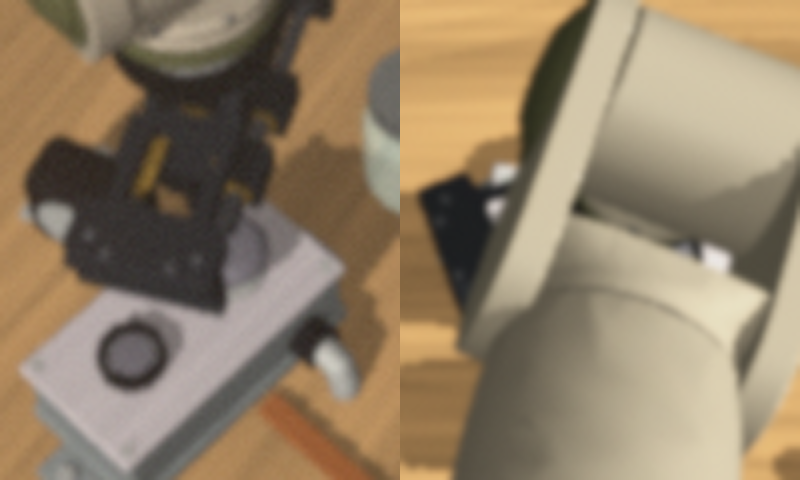

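The shut fingers sit over the mushroom and clear of the start button. Pressing now.

Request:
carry_out([
  [2,-2,18,0,0,0,-1],
  [2,-2,24,0,0,0,-1],
  [2,-2,28,0,0,0,-1],
  [2,-2,31,0,0,0,-1],
  [2,-2,34,0,0,0,-1],
  [2,-2,36,0,0,0,-1],
  [2,-2,37,0,0,0,-1],
  [2,-2,37,0,0,0,-1],
])

```text
t: 2.2
tool_pos: [566.3, -121.0, 76.1]
orientation: [3.141, -0.0, 0.308]
wrist_force: [-2.1, -1.8, 2.7]
opening: 0.006
gripper_force: 1.6
```

Request:
carry_out([
  [0,0,1,0,0,0,-1],
  [0,0,2,0,0,0,-1],
  [0,0,2.5,0,0,0,-1],
  [0,0,2.5,0,0,0,-1],
])

```text
t: 2.53
tool_pos: [566.5, -121.0, 75.6]
orientation: [3.139, -0.001, 0.308]
wrist_force: [-7.7, -0.3, 20.3]
opening: 0.006
gripper_force: 10.5
```

The mushroom has bottomed out (z = 75.6, 20 N). I'll rise and move over the wide rocker.

Request:
carry_out([
  [0,0,-38,0,0,0,-1],
  [97,-319,-38,0,0,0,-1],
  [97,-319,-38,0,0,0,-1],
  [97,-319,-38,0,0,0,-1],
  [97,-319,-38,0,0,0,-1],
  [97,-319,-38,0,0,0,-1],
  [97,-319,-38,0,0,0,-1],
  [97,-319,-38,0,0,0,-1],
])

```text
t: 3.2
tool_pos: [562.3, 173.4, 111.3]
orientation: [-3.141, -0.001, 0.308]
wrist_force: [-0.1, -0.2, -0.1]
opening: 0.005
gripper_force: 0.0
```

Request:
carry_out([
  [12,-37,0,0,0,0,-1],
  [12,-37,0,0,0,0,-1],
  [12,-37,0,0,0,0,-1],
  [12,-37,0,0,0,0,-1],
  [12,-37,0,0,0,0,-1],
  [12,-37,0,0,0,0,-1],
  [12,-37,0,0,0,0,-1],
  [12,-37,0,0,0,0,-1],
])

```text
t: 3.87
tool_pos: [562.9, 209.1, 111.3]
orientation: [-3.142, -0.0, 0.307]
wrist_force: [-0.3, 0.5, 0.1]
opening: 0.005
gripper_force: 0.0
```

Run:
```python
from h import *
t=manip.get_image("top")[:,:,::-1]
for _ in range(90): s=manip.get_image("scene")[:,:,::-1]
z=lambda im,x,y:cv2.resize(im[y:y+120,x:x+100],(400,480),interpolation=cv2.INTER_CUBIC)
cv2.imwrite("pics/c3.png",np.hstack([z(s,300,150),z(s,220,260)]));o=manip.get_obs();print(o['t'],o['tool_pos'])
```

```text
8.4167 [562.73510205 209.91622205 111.21915901]
```

View pics/c3.png

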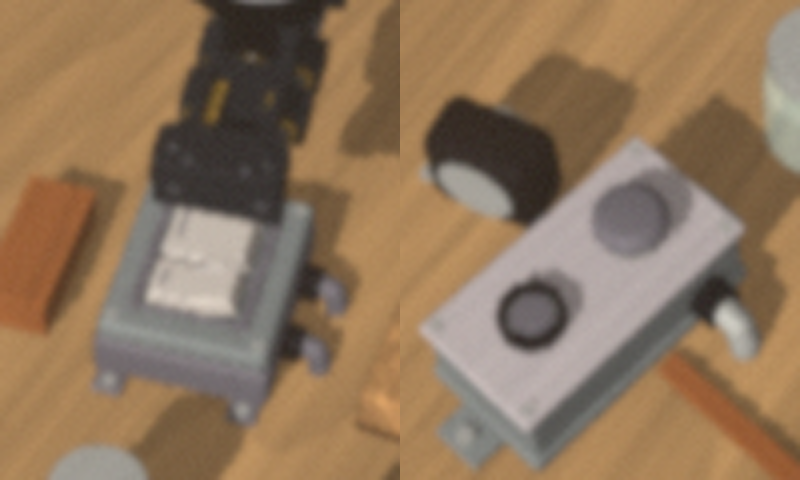

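The mushroom is down and more than 5 s have passed. The fingers are over the wide rocker's raised half. Pressing with a 3 mm shift away from the narrow rocker.

Request:
carry_out([
  [0,-4,20,0,0,0,-1],
  [0,-4,40,0,0,0,-1],
  [0,-4,44,0,0,0,-1],
  [0,-4,48,0,0,0,-1],
  [0,-4,51,0,0,0,-1],
  [0,-4,54,0,0,0,-1],
  [0,-4,56,0,0,0,-1],
  [0,-4,57,0,0,0,-1],
])

```text
t: 9.08
tool_pos: [563.4, 214.1, 55.9]
orientation: [3.141, -0.006, 0.308]
wrist_force: [3.4, 1.7, 4.6]
opening: 0.006
gripper_force: 2.4
```

Request:
carry_out([
  [0,0,1,0,0,0,-1],
  [0,0,2,0,0,0,-1],
  [0,0,2,0,0,0,-1],
])

```text
t: 9.33
tool_pos: [563.4, 214.1, 55.3]
orientation: [3.141, -0.006, 0.308]
wrist_force: [0.8, 1.1, 16.5]
opening: 0.003
gripper_force: 8.5
```

The wide rocker is at its stop (z = 55.3, 16 N). I'll rise, move over the narrow rocker and check.

Request:
carry_out([
  [0,0,-40,0,0,0,-1],
  [0,0,-50,0,0,0,-1],
  [-3,44,-50,0,0,0,-1],
  [-3,44,-50,0,0,0,-1],
  [-3,44,-50,0,0,0,-1],
  [-3,44,-50,0,0,0,-1],
])

```text
t: 9.83
tool_pos: [571.7, 170.8, 102.0]
orientation: [-3.141, 0.001, 0.307]
wrist_force: [-0.4, -0.0, 0.4]
opening: 0.003
gripper_force: 0.0
```

Run:
```python
from h import *
for _ in range(3): s=manip.get_image("scene")[:,:,::-1]
cv2.imwrite("pics/c4.png",cv2.resize(s[150:270,290:410],(600,600),interpolation=cv2.INTER_CUBIC));o=manip.get_obs();print(o['t'],o['tool_pos'])
```

```text
9.9833 [571.58125459 171.61860241 101.97043011]
```

View pics/c4.png

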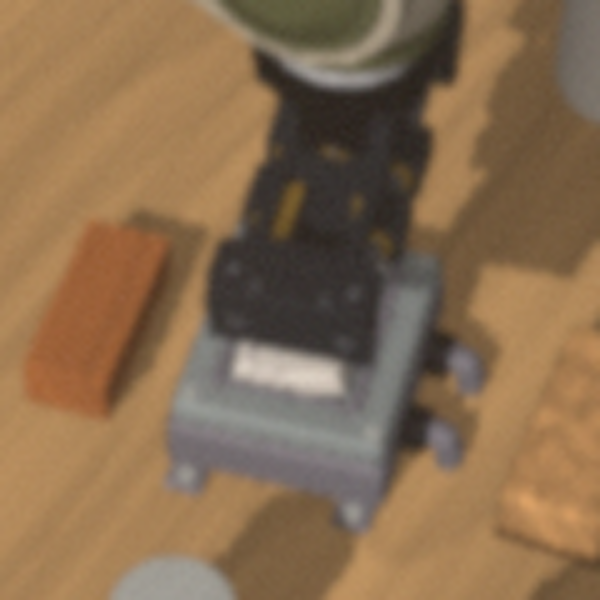

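The wide rocker is hidden behind the gripper and the narrow one is in front, as expected. Pressing.

Request:
carry_out([
  [1,0,20,0,0,0,-1],
  [1,0,34,0,0,0,-1],
  [1,0,38,0,0,0,-1],
  [1,0,41,0,0,0,-1],
  [1,0,44,0,0,0,-1],
  [1,0,47,0,0,0,-1],
  [1,0,49,0,0,0,-1],
  [1,0,49,0,0,0,-1],
])

```text
t: 10.65
tool_pos: [574.7, 172.0, 55.4]
orientation: [3.141, -0.006, 0.308]
wrist_force: [2.2, 2.9, 7.9]
opening: 0.005
gripper_force: 3.8
```

Request:
carry_out([
  [0,0,1,0,0,0,-1],
  [0,0,1,0,0,0,-1],
  [0,0,1,0,0,0,-1],
])

```text
t: 10.9
tool_pos: [574.7, 172.0, 55.3]
orientation: [3.141, -0.006, 0.308]
wrist_force: [0.2, 1.8, 15.2]
opening: 0.005
gripper_force: 7.5
```

Request:
carry_out([
  [0,0,-40,0,0,0,-1],
  [0,0,-60,0,0,0,-1],
  [-150,0,-100,0,0,0,-1],
  [-150,0,-100,0,0,0,-1],
  [-150,0,-100,0,0,0,-1],
  [-150,0,-100,0,0,0,-1],
  [-150,0,-100,0,0,0,-1],
  [-150,0,-100,0,0,0,-1],
])

```text
t: 11.57
tool_pos: [429.6, 125.7, 153.4]
orientation: [3.141, -0.002, 0.308]
wrist_force: [0.8, -1.5, 0.3]
opening: 0.006
gripper_force: 0.0
```

Run:
```python
from h import *
for _ in range(3): s=manip.get_image("scene")[:,:,::-1]
cv2.imwrite("pics/c5.png",cv2.resize(s[150:350,200:450],(750,600),interpolation=cv2.INTER_CUBIC));o=manip.get_obs();print(o['t'],o['tool_pos'])
```

```text
11.7167 [431.03929905 125.95907881 152.20600655]
```

View pics/c5.png

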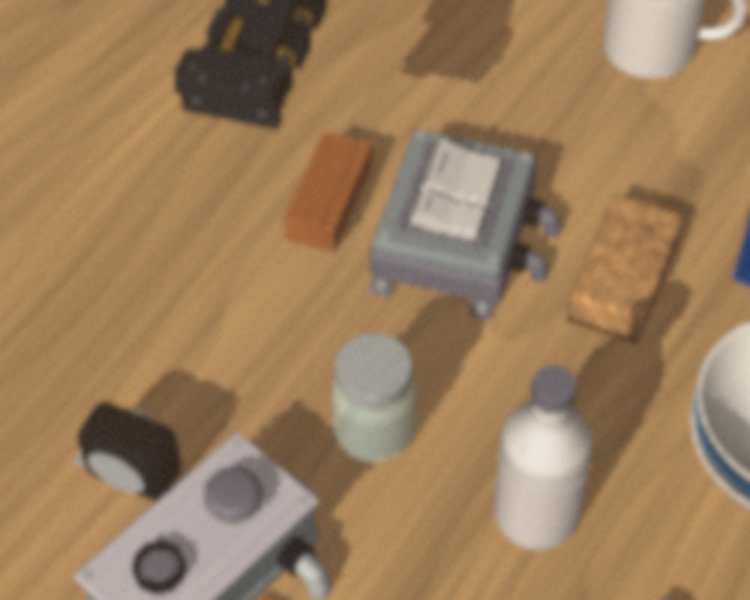

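Both rockers now lie level on the +x side, the mushroom is down, and the loose things haven't moved. The arm is clear of everything.

```bash
python3 -c "
from rig import manip
print(manip.sign_off())"
```

```text
the job is handed in; nothing more can be done
None
```

The bench is shut down in order and handed in at about 12 s: mushroom stop pressed to its stop, extractor switched off after more than 5 s, then the lamp; the start button was not pressed, nothing loose moved in the last picture, and no verdict was returned.

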